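Close the drain, then lift the caustic block with the tongs

TASK

A block of caustic drain cleaner has been left on the demonstration draining tray. First press the raised pop-up drain stopper fully down so that nothing can get into the drain, then take the kitchen tongs, close their tips on the white block and lift it about a hand's width (10 cm) or more clear of the tray; never touch the block with the gripper or arm itself, and leave the strainer, soap bottle and mug where they are. Finish while still holding the tongs with the block gripped in their tips, held still in the air: do not put anything down.

Things in the scene. Friction and masses are not known exactly. Their poses are not given: they have to be found in the camera images.
- tray_mid (a point): Shallow bright metal draining tray, fixed, 340 (x) by 420 (y) mm; this point is the centre of its underside, on the counter. Its flat floor is 3 mm above the counter, its rim 8 mm high, and the drain is at its middle. Axes: x along the short side (away from the robot, turned by up to 0.2 rad), z up.
- stopper_top (a point): Centre of the top of the drain stopper, a flat round steel disc 60 mm in diameter and 6 mm thick in the middle of the tray. Raised, its top is 22 mm above the counter; fully home, 10 mm.
- stopper (a joint): How far the stopper is pressed down: 0 fully raised, 0.012 m fully home against its stop. It starts up to 3 mm down. It slides straight down against about 6 N of friction (no spring) and stays where it is left.
- tongs_hinge (a point): Hinge of the plain steel kitchen tongs (120 g), 242 mm long from hinge to tip ends, lying on the counter on their side so that the two arms, 26 mm high and 5 mm thick, stand on edge and open sideways. This point is on the hinge axis, half-way up, 16 mm above the counter as they lie. Axes: x along the tongs from hinge to tips, y across (the squeezing direction), z up.
- tongs_grip (a point): Point half-way between the tong arms where they are gripped, 115 mm ahead of the hinge, half-way up (16 mm above the counter as they lie). Axes as tongs_hinge. Width here over the outsides of the arms: 52 mm open (at rest), 29 mm closed on the block; squeezed to 42 mm they can be carried with the tips still open. The outer faces are flat from 15 to 150 mm ahead of the hinge.
- tongs_tip (a point): Point half-way between the tong tips, 104 mm ahead of tongs_grip and at the same height; axes as tongs_hinge. The tips are upright flat plates 45 mm long, 32 mm high (16 mm above and below this point), 5 mm thick. Inside gap: about 78 mm open, 36 mm closed on the block.
- tongs_left (a joint): Angle by which each tong arm is squeezed in: 0 open (at rest), about 0.10 rad closed on the block, at most 0.17. Both arms move alike. Per 0.1 rad the tip gap shrinks by 43 mm and the width at tongs_grip by 23 mm. A spring opens them: squeezing at tongs_grip takes about 4 N when open, 7 N when closed on the block; a grip of 20 to 30 N holds the block firmly.
- block_center (a point): Centre of the caustic block: a plain white upright cylinder, 36 mm in diameter and 50 mm tall, about 65 g (varies), standing loose on the tray floor left or right of the drain, its centre 28 mm above the counter.
- strainer: Bystander: steel basket sink strainer, 78 mm wide, 41 mm tall with a small ball knob, loose on the tray on the other side of the drain from the block. Origin: centre of its underside.
- soap: Bystander: clear dish-soap bottle with a paper label, 64 mm in diameter, 190 mm tall, standing on the counter to the left of the tray. Origin: centre of its underside.
- mug: Bystander: white mug, 80 mm wide (more with its handle), 90 mm tall, standing on the counter on the far right. Origin: centre of its underside.
Not all that is in view belongs to the job. Of the things like the part that bears block_center, leave any that is pink or purple; of the rest the larger one is meant.

How it is judged:
On the way, in this order (a step that is already met when the one before it is completed fails the run):
1. the drain stopper is pressed fully home (value of joint stopper above 0.0105 m), for 0.2 s.
2. the tongs, held by the gripper, are closed on the block (contact force between each of tongs_left, tongs_right and block above 0.5 N and contact force between the fingers and tongs above 2 N), for 0.2 s.
At the end, for the whole second after the job is handed in: Stopper home (within 1.5 mm); block centre over 100 mm above the counter, squeezed by both tong arms (over 0.5 N), tongs held by the gripper (over 2 N), grip point over 70 mm up; block off the tray and robot, under 0.03 m/s; strainer, soap and mug within 30 mm of their starts (all of step 2 and value of joint stopper above 0.0105 m and height (world z) of block_center above 0.1 m and height (world z) of tongs_grip above 0.07 m and contact force between block and tray below 0.05 N and contact force between block and the arm below 0.05 N and contact force between block and the fingers below 0.05 N and linear speed of block below 0.03 m/s and distance of each of strainer, soap, mug from where it was at the start of the episode below 0.03 m); the arm keeps its last pose, push and grip.
It fails at once if the gripper or arm touches the caustic block (contact force between any of the fingers, the arm and block above 0.3 N).
It fails at once if the strainer, soap bottle or mug is moved by more than 30 mm (distance of any of strainer, soap, mug from where it was at the start of the episode above 0.03 m).
It also fails if it takes over 69 s, if anything falls off the work surface, if the arm or the gripper's body presses on something with over 40 N, if the wrist force passes 120 N, or if a joint passes its speed limit or range.

ROBOT

A 6-joint arm with a two-finger parallel gripper is mounted at the origin on the work surface. World frame = base frame: x ahead of the robot, y to its left, z up, the work surface at z = 0. Lengths are in m, angles in rad, forces in N, time in s.
With the tool pointing down it reaches from about 0.35 to 0.85 m from the base axis. Payload 8.1 kg.
Tool frame: the origin (TCP) lies on the front face of the gripper's body, between the roots of the fingers; the fingertips stand 84 mm ahead of it and the grasp point (between the pads) lies 65 mm ahead of it; z points along the fingers, y is the direction in which the jaws open and shut (so a half turn about z gives the same grasp; the last joint's range is limited). The gripper opens to 93 mm and grips with 3 to 60 N. Pads are 15 mm wide; open, the fingers measure 128 mm over their backs; the gripper's body (75 mm by 188 mm) begins 65 mm behind the grasp point.
Start: joints at [1.223, 0.13, 1.488, -0, 1.523, -0.085], TCP at [0.156, 0.579, 0.303] pointing down, gripper open.
Joint ranges: [-2.96, 2.96], [-0.89, 2.26], [0.02, 2.5], [-1.34, 4.48], [0, 2.73], [-2.66, 2.66]. Speed limits (rad/s): [2.39, 2.39, 2.79, 3.14, 3.14, 3.14].

INTERFACE

Orientations are given as a rotation vector (axis times angle).
In Python, from rig import telemetry, optics, robot gives the robot as it stands. The module is installed in compiled form; this text tells all that it offers.
- The arm moves only by the shell command python3 -m handwheel 'ROWS'. ROWS is text: rows parted by semicolons, each of 7 numbers parted by spaces: the shift along the tool's x, y, z in m, then the turn, a rotation vector about the tool's x, y, z in degrees, then the opening in per cent of the stroke, from 0 (shut) to 100 (fully open). A call has exactly 5 rows; each row shifts and turns the commanded pose from where the row before left it, along the tool's axes as they then stand; what a row does not reach is not made up. A row lasts 1/12 s, in which the tool goes at most 41.7 mm and 7.16 degrees, less where a joint would pass 70% of its speed; a pose out of reach is approached as far as the arm can. A call with a gripper value outside its range is refused whole. The fingers move at their own pace and stop on an object; the grip force is fixed at half the most. Time passes only in rows, so rows that do not move let the fingers close, or fill a call up. It gives the time, the measured TCP pose, the force and the opening at its end, in the units of the state.
- telemetry.observe(): the state, without advancing time (a new reading comes with each control period).
- optics.camera(name): name is "scene" or "top" or "wrist"; returns a dict with "img" (480x640x3 uint8, red, green, blue), "fx", "fy", "cx", "cy" (pixels), "cam_to_world" (4x4, takes a point from camera to world coordinates). Camera axes: x right, y down, z forward; pixel columns grow to the right and rows downward; lengths in m; the calibration is good to about 2 mm. A picture is of the moment at which its call begins. There is no depth.
- robot.job_done(): hands the job in, once; it reports no verdict.
The state is a dict: "clock": time; "qpos": joint angles; "joint_velocities": joint speeds; "tau": joint torques, N m; "eef_pos": TCP position; "ee_rot": TCP orientation; "wrist_force": force on the tool from outside, world axes, zero at the start; "moment": the same for the moment, N m; "opening": finger opening in m.
Only numpy, scipy, OpenCV 4.12 (cv2) and the standard library are available. Lean on these libraries where they do the work, as an engineer would, in place of code of your own. Each camera call takes 0.05 s, during which the arm holds its last target.

## Working session

There is one attempt and no reset: what is moved stays moved. The work goes in short steps, Python scripts to look and compute and a shell command to move; the robot and the scene stay as the last step left them, time stands still between calls to the robot, and variables do not carry over. Pictures are saved under pics/ and viewed, and the job is handed in when it is done.

```bash
mkdir -p pics
python3 - <<'E'
from rig import telemetry, optics, robot
import cv2,numpy as np
s=telemetry.observe()
for k in s: print(k,np.round(s[k],4))
for n in("scene","top","wrist"):
    c=optics.camera(n); cv2.imwrite(f"pics/{n}0.png",c["img"][:,:,::-1]); print(n,c["fx"],c["fy"],c["cx"],c["cy"]); print(np.round(c["cam_to_world"],4).tolist())
E
```

```text
clock 0.0
qpos [ 1.2226  0.1312  1.4893  0.      1.523  -0.0854]
joint_velocities [-0.0011  0.0006 -0.0024  0.0013  0.0006 -0.0001]
tau [-2.30000e-03 -5.59837e+01 -4.91757e+01  7.67000e-02  3.55000e-02
 -2.00000e-04]
eef_pos [0.1557 0.579  0.3017]
ee_rot [-4.1160e-01 -3.1141e+00  2.8000e-03]
wrist_force [ 0.6187 -0.6131 -0.3802]
moment [ 0.0425  0.035  -0.002 ]
opening 0.0933
scene 496.9604740733095 496.9604740733095 311.6357279947962 241.75574386232236
[[-0.4632, 0.56, -0.6869, 1.3514], [0.8862, 0.2852, -0.3651, 0.4851], [-0.0086, -0.7779, -0.6283, 0.8229], [0.0, 0.0, 0.0, 1.0]]
top 464.34813587864846 464.34813587864846 325.28573449863944 235.82023029734384
[[0.0128, -0.9982, 0.0588, 0.4776], [-0.9999, -0.0121, 0.0119, 0.0277], [-0.0112, -0.0589, -0.9982, 1.1062], [0.0, 0.0, 0.0, 1.0]]
wrist 386.7116404199504 386.7116404199504 323.4170792950395 239.29572787116496
[[0.2607, 0.9284, 0.2649, 0.0833], [0.9654, -0.2504, -0.0725, 0.5984], [-0.001, 0.2747, -0.9615, 0.3836], [0.0, 0.0, 0.0, 1.0]]
```

View pics/top0.png

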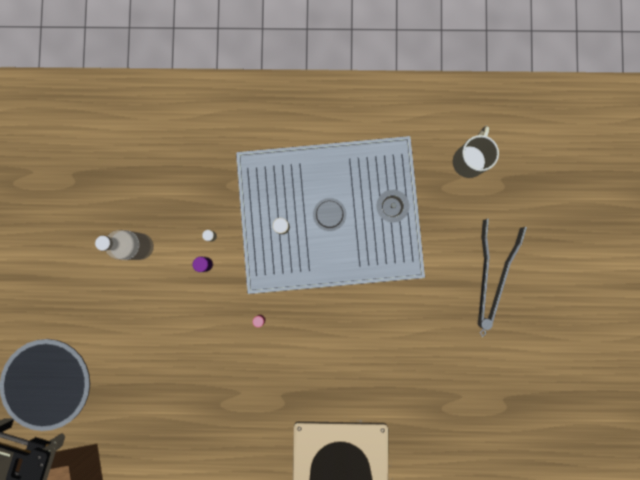

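View pics/scene0.png

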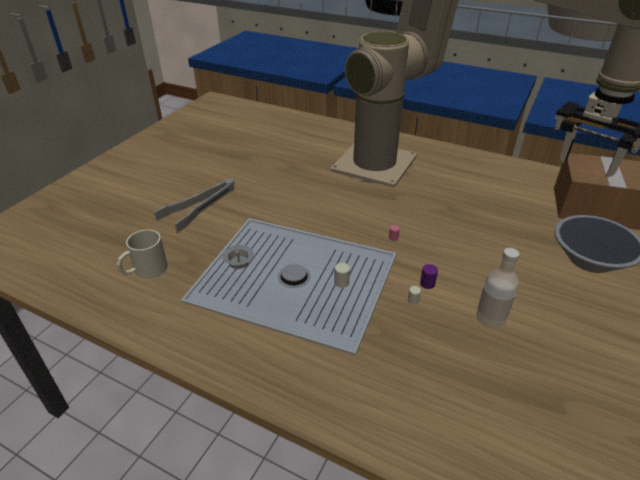

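The top view shows the white block on the tray at about (280,226), with a smaller white one off the tray at (208,235). The stopper is at (329,213), the strainer at (392,206), the tongs hinge at (487,325) and the tips near (485,222) and (522,230). Next I'll zoom in to measure.

Run:
```python
import cv2
a=cv2.imread("pics/top0.png")
cv2.imwrite("pics/zt.png",cv2.resize(a[205:345,440:580],None,fx=4.2,fy=4.2,interpolation=cv2.INTER_CUBIC))
cv2.imwrite("pics/zb.png",cv2.resize(a[130:300,190:430],None,fx=3.3,fy=3.3,interpolation=cv2.INTER_CUBIC))
s=cv2.imread("pics/scene0.png")
cv2.imwrite("pics/zs.png",cv2.resize(s[170:320,150:400],None,fx=3.2,fy=3.2,interpolation=cv2.INTER_CUBIC))
```

```text
(no output)
```

View pics/zt.png

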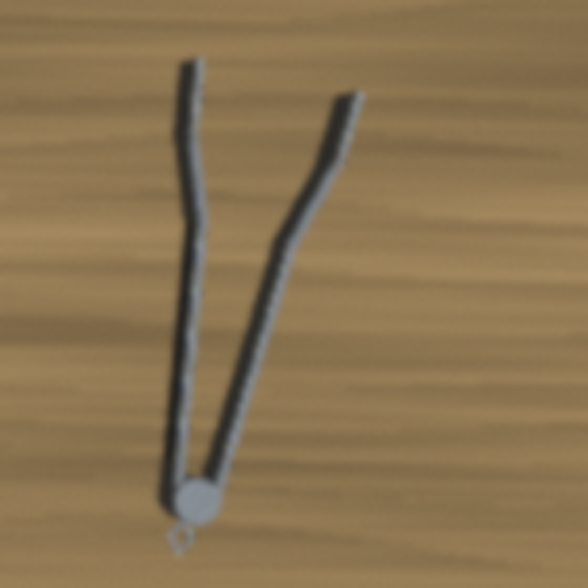

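View pics/zb.png

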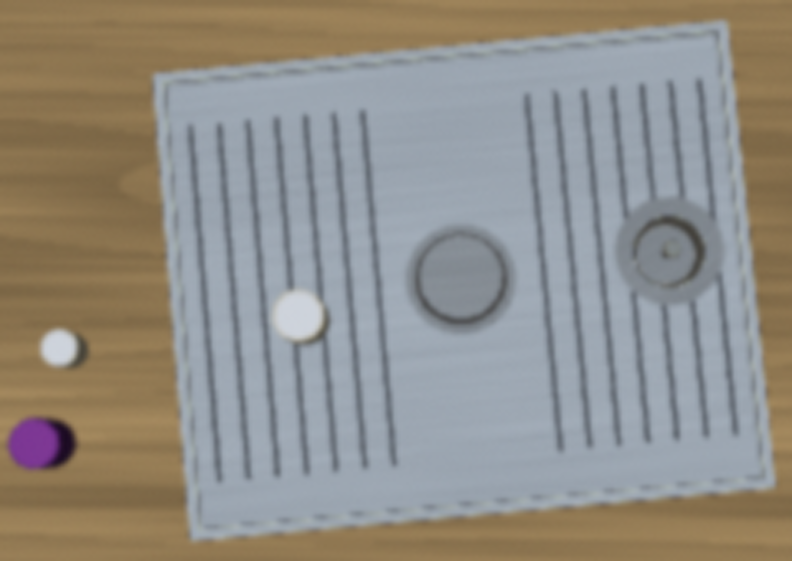

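View pics/zs.png

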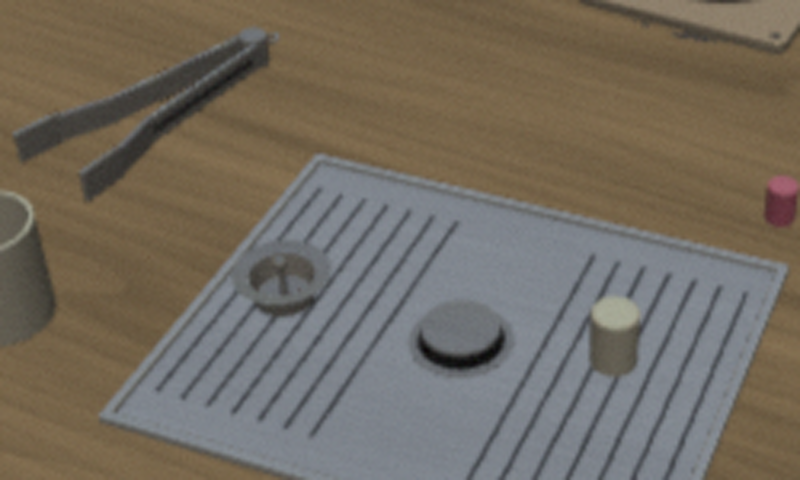

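```bash
cat > h.py <<'E'
import numpy as np
from rig import telemetry, optics, robot
from scipy.spatial.transform import Rotation as R
def ray(c,u,v,z):
    M=c["cam_to_world"];d=M[:3,:3]@np.array([(u-c["cx"])/c["fx"],(v-c["cy"])/c["fy"],1]);o=M[:3,3]
    return o+d*(z-o[2])/d[2]
def proj(c,P):
    M=c["cam_to_world"];p=M[:3,:3].T@(np.asarray(P)-M[:3,3]);return p[0]/p[2]*c["fx"]+c["cx"],p[1]/p[2]*c["fy"]+c["cy"]
E
python3 - <<'E'
from h import *
t=optics.camera("top");s=optics.camera("scene")
def T(o,k,p,z): return ray(t,(p[0]+.5)/k-.5+o[0],(p[1]+.5)/k-.5+o[1],z)
def S(p,z): return ray(s,(p[0]+.5)/3.2-.5+150,(p[1]+.5)/3.2-.5+170,z)
zt=lambda p,z:T((440,205),4.2,p,z); zb=lambda p,z:T((190,130),3.3,p,z)
h=zt((198,502),.032);l=zt((201,62),.032);r=zt((359,95),.032)
m=(l+r)/2; d=m-h
print("hinge",h,S((253,36),.032),"tips",l,r,np.linalg.norm(d[:2]),np.linalg.norm(l-r),"yaw",np.arctan2(d[1],d[0]))
print("bends 150mm", zt((200,220),.029),zt((285,240),.029))
print("stop",zb((461,277),.02),S((461,333),.02)," block",zb((299,315),.053),S((614,312),.053),"strainer",zb((669,250),.041))
c=[zb(p,.008) for p in((155,73),(727,22),(774,487),(193,540))]
print("tray",np.mean(c,0),[np.linalg.norm(c[i]-c[i-1]) for i in range(4)],c)
print("mug",ray(t,480,153,.09),"soap",ray(t,103,243,.19),"decoys",ray(t,208,235,.03),ray(t,258,321,.03))
E
```

```text
hinge [ 0.34341219 -0.33070569  0.032     ] [ 0.34242145 -0.33004753  0.032     ] tips [ 0.58356619 -0.33417734  0.032     ] [ 0.56636854 -0.42055907  0.032     ] 0.23621005183759386 0.08807702844946799 yaw -0.19885463925462848
bends 150mm [ 0.49665211 -0.33396956  0.029     ] [ 0.48626683 -0.380379    0.029     ]
stop [0.59405955 0.03180584 0.02      ] [0.60038288 0.03658766 0.02      ]  block [0.56287615 0.14316896 0.053     ] [0.56123887 0.14279358 0.053     ] strainer [ 0.61242532 -0.11320754  0.041     ]
tray [0.59434268 0.03130933 0.008     ] [np.float64(0.3391818596443164), np.float64(0.4171862175666059), np.float64(0.3375738765690828), np.float64(0.4161368777890733)] [array([0.74180392, 0.25622254, 0.008     ]), array([ 0.78347227, -0.15887756,  0.008     ]), array([ 0.4476274 , -0.19300012,  0.008     ]), array([0.40446711, 0.22089248, 0.008     ])]
mug [ 0.72477436 -0.29933153  0.09      ] soap [0.51196473 0.47982836 0.19      ] decoys [0.53962533 0.31371459 0.03      ] [0.34284815 0.1928531  0.03      ]
```

```bash
cat >> h.py <<'E'
def go(P,yaw=None):
    """tool-frame shift to world TCP P (current orientation); jaw-frame yaw of tool -x in deg; tilt"""
    s=telemetry.observe();r=R.from_rotvec(s["ee_rot"]);A=r.as_matrix();p=np.array(s["eef_pos"])
    d=A.T@(np.array(P)-p)
    print("t %.2f"%s["clock"],"tcp",p.round(4),"F",np.round(s["wrist_force"],1),"open %.4f"%s["opening"],"shift(tool) mm",(d*1e3).round(1),"q",np.round(s["qpos"],2))
    x=-A[:,0]; y=np.arctan2(x[1],x[0]); print("yaw(-x) deg %.2f"%np.degrees(y),"z",A[:,2].round(4))
    if yaw is not None:
        G=R.from_euler("z",yaw,degrees=True).as_matrix()@np.array([[-1,0,0],[0,1,0],[0,0,-1.]])
        print("turn(tool) deg",(r.inv()*R.from_matrix(G)).as_rotvec(degrees=True).round(2))
E
python3 -c "
from h import *
go([0.595,0.033,0.302])"
```

```text
t 0.25 tcp [0.1558 0.5792 0.3022] F [ 0.6 -0.8  0.5] open 0.0929 shift(tool) mm [-5.660e+02 -4.134e+02  5.000e-01] q [ 1.22  0.13  1.49  0.    1.52 -0.09]
yaw(-x) deg -15.06 z [-3.e-04 -8.e-04 -1.e+00]
```

View pics/wrist0.png

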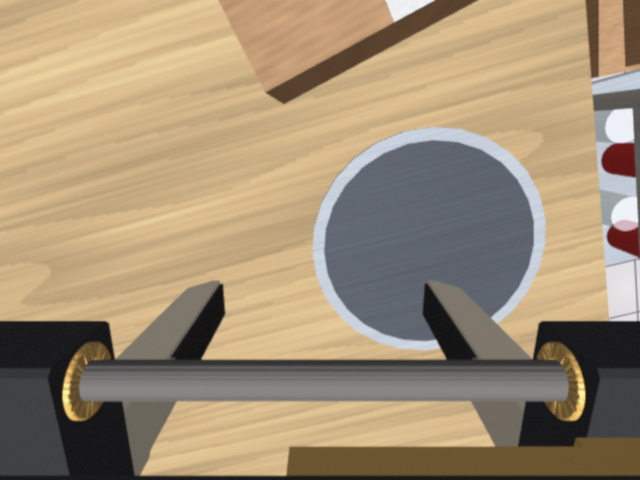

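The wrist view shows the open fingers above the bowl and clear of everything. Now I'll go to above the stopper with the fingers shut.

```bash
python3 -m handwheel '-0.015 -0.010 0 0 0 0 0; -0.028 -0.021 0 0 0 0 0; -0.028 -0.021 0 0 0 0 0; -0.028 -0.021 0 0 0 0 0; -0.028 -0.021 0 0 0 0 0'
python3 -m handwheel '-0.028 -0.021 0 0 0 0 0; -0.028 -0.021 0 0 0 0 0; -0.028 -0.021 0 0 0 0 0; -0.028 -0.021 0 0 0 0 0; -0.028 -0.021 0 0 0 0 0'
python3 -m handwheel '-0.028 -0.021 0 0 0 0 0; -0.028 -0.021 0 0 0 0 0; -0.028 -0.021 0 0 0 0 0; -0.028 -0.021 0 0 0 0 0; -0.028 -0.021 0 0 0 0 0'
python3 -m handwheel '-0.028 -0.021 0 0 0 0 0; -0.028 -0.021 0 0 0 0 0; -0.028 -0.021 0 0 0 0 0; -0.028 -0.02 0 0 0 0 0; -0.010 -0.001 0 0 0 0 0'
python3 -c "
from h import *
go([0.595,0.033,0.302])"
```

```text
clock: 0.67
eef_pos: [0.2546, 0.4543, 0.3025]
ee_rot: [-0.411, -3.115, 0.0]
wrist_force: [0.1, 1.6, 0.8]
opening: 0.0642
clock: 1.08
eef_pos: [0.3627, 0.3164, 0.3028]
ee_rot: [0.411, 3.114, 0.0]
wrist_force: [0.6, 0.7, -0.0]
opening: 0.0311
clock: 1.5
eef_pos: [0.4706, 0.1785, 0.3028]
ee_rot: [0.412, 3.114, 0.0]
wrist_force: [0.2, 0.7, 0.3]
opening: 0.0008
clock: 1.92
eef_pos: [0.5677, 0.0631, 0.3024]
ee_rot: [0.417, 3.113, -0.003]
wrist_force: [0.1, 0.3, 1.0]
opening: 0.0005
t 1.92 tcp [0.5677 0.0631 0.3024] F [0.1 0.3 1. ] open 0.0005 shift(tool) mm [-34.2 -21.8   0.5] q [ 0.02  0.05  1.57 -0.    1.52 -1.28]
yaw(-x) deg -15.26 z [ 5.0e-04 -1.7e-03 -1.0e+00]
```

```bash
python3 -m handwheel '-0.018 -0.012 0.02 0 0 0 0; -0.016 -0.010 0.03 0 0 0 0; 0 0 0.035 0 0 0 0; 0 0 0.035 0 0 0 0; 0 0 0.02 0 0 0 0'
python3 -m handwheel '0 0 0.02 0 0 0 0; 0 0 0.01 0 0 0 0; 0 0 0.005 0 0 0 0; 0 0 0 0 0 0 0; 0 0 0 0 0 0 0'
python3 - <<'E'
from h import *
import cv2
go([0.595,0.033,0.094])
c=optics.camera("top");cv2.imwrite("pics/t1.png",cv2.resize(c["img"][130:300,190:430,::-1],None,fx=3.3,fy=3.3))
c=optics.camera("scene");cv2.imwrite("pics/s1.png",cv2.resize(c["img"][170:320,150:400,::-1],None,fx=3.2,fy=3.2))
E
```

```text
clock: 2.33
eef_pos: [0.591, 0.0372, 0.1581]
ee_rot: [-0.412, -3.109, 0.001]
wrist_force: [-0.3, 0.2, -1.6]
opening: 0.0008
clock: 2.75
eef_pos: [0.5937, 0.0374, 0.1289]
ee_rot: [0.411, 3.113, 0.0]
wrist_force: [-0.1, -0.1, 0.2]
opening: 0.0007
t 2.75 tcp [0.5937 0.0374 0.1289] F [-0.1 -0.1  0.2] open 0.0007 shift(tool) mm [-2.4 -3.9 34.9] q [-0.02  0.26  1.67  0.    1.21 -1.33]
yaw(-x) deg -15.05 z [ 0.0014  0.     -1.    ]
```

View pics/s1.png

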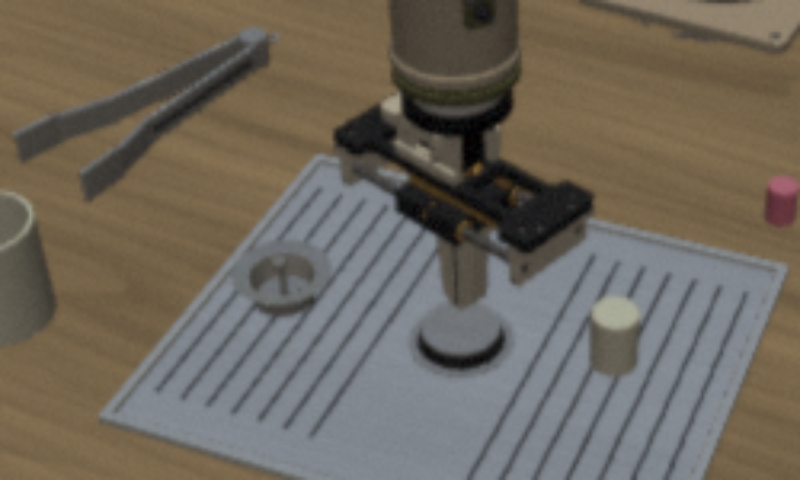

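The shut fingers stand above the stopper at (460,300). Now I'll press slowly.

```bash
python3 -m handwheel '-0.001 -0.004 0.008 0 0 0 0; 0 0 0.008 0 0 0 0; 0 0 0.005 0 0 0 0; 0 0 0.002 0 0 0 0; 0 0 0.002 0 0 0 0'
python3 -m handwheel '0 0 0.002 0 0 0 0; 0 0 0.002 0 0 0 0; 0 0 0.002 0 0 0 0; 0 0 0.002 0 0 0 0; 0 0 0.001 0 0 0 0'
```

```text
clock: 3.27
eef_pos: [0.5922, 0.033, 0.1021]
ee_rot: [-0.412, -3.113, 0.001]
wrist_force: [-3.8, -0.7, 5.4]
opening: 0.0004
clock: 3.68
eef_pos: [0.5926, 0.033, 0.0943]
ee_rot: [-0.411, -3.113, 0.001]
wrist_force: [-8.5, -0.9, 18.0]
opening: 0.0006
```

```bash
python3 -m handwheel '0 0 0.001 0 0 0 0; 0 0 0.001 0 0 0 0; 0 0 0 0 0 0 0; 0 0 0 0 0 0 0; 0 0 0 0 0 0 0'
```

```text
clock: 4.1
eef_pos: [0.5927, 0.033, 0.0942]
ee_rot: [-0.411, -3.113, 0.001]
wrist_force: [-14.7, -0.8, 25.0]
opening: 0.0005
```

The force rose from 18 to 25 N with no further motion, so the stopper is home. Next I'll lift, open, and go over the tongs.

```bash
python3 -m handwheel '0 0 -0.006 0 0 0 0; 0 0 -0.03 0 0 0 0; 0 0 -0.04 0 0 0 0; 0 0 -0.04 0 0 0 50; 0 0 -0.04 0 0 0 100'
python3 - <<'E'
from h import *
import cv2
go([0.456,-0.353,0.25],-11.4)
E
```

```text
clock: 4.52
eef_pos: [0.5925, 0.0332, 0.2491]
ee_rot: [-0.411, -3.114, -0.0]
wrist_force: [0.5, 0.2, 0.2]
opening: 0.0095
t 4.52 tcp [0.5925 0.0332 0.2491] F [0.5 0.2 0.2] open 0.0095 shift(tool) mm [  31.5 -408.4   -0.9] q [-0.03  0.14  1.57  0.    1.43 -1.34]
yaw(-x) deg -15.05 z [-7.e-04  1.e-04 -1.e+00]
turn(tool) deg [-0.   -0.04 -3.65]
```

```bash
python3 -m handwheel '0.002 -0.030 0 0 0 0 100; 0.003 -0.038 0 0 0 0 100; 0.003 -0.038 0 0 0 0 100; 0.003 -0.038 0 0 0 0 100; 0.003 -0.038 0 0 0 0 100'
python3 -m handwheel '0.003 -0.038 0 0 0 0 100; 0.003 -0.038 0 0 0 0 100; 0.003 -0.038 0 0 0 0 100; 0.003 -0.038 0 0 0 0 100; 0.003 -0.038 0 0 0 0 100'
python3 -m handwheel '0.002 -0.036 0 0 0 0 100; 0 0 0 0 0 -2 100; 0 0 0 0 0 -1.65 100; 0 0 0 0 0 0 100; 0 0 0 0 0 0 100'
python3 - <<'E'
from h import *
import cv2
go([0.456,-0.353,0.25],-11.4)
for n in("top","wrist"):
    c=optics.camera(n);cv2.imwrite(f"pics/{n}2.png",c["img"][:,:,::-1]);np.save(f"pics/{n}2.npy",np.array(c["cam_to_world"]))
E
```

```text
clock: 4.93
eef_pos: [0.5315, -0.1403, 0.2479]
ee_rot: [0.41, 3.114, -0.0]
wrist_force: [-0.1, 0.1, 0.3]
opening: 0.0424
clock: 5.35
eef_pos: [0.4674, -0.3202, 0.2478]
ee_rot: [0.411, 3.114, -0.0]
wrist_force: [0.9, 0.0, 0.1]
opening: 0.0758
clock: 5.77
eef_pos: [0.457, -0.3529, 0.2476]
ee_rot: [0.314, 3.126, 0.0]
wrist_force: [0.5, 0.7, 0.2]
opening: 0.0928
t 5.77 tcp [ 0.457  -0.3529  0.2476] F [0.5 0.7 0.2] open 0.0928 shift(tool) mm [ 1.  -0.3 -2.4] q [-0.75  0.1   1.62  0.    1.42 -2.12]
yaw(-x) deg -11.47 z [ 0.e+00  1.e-04 -1.e+00]
turn(tool) deg [ 0.01  0.   -0.07]
```

View pics/wrist2.png

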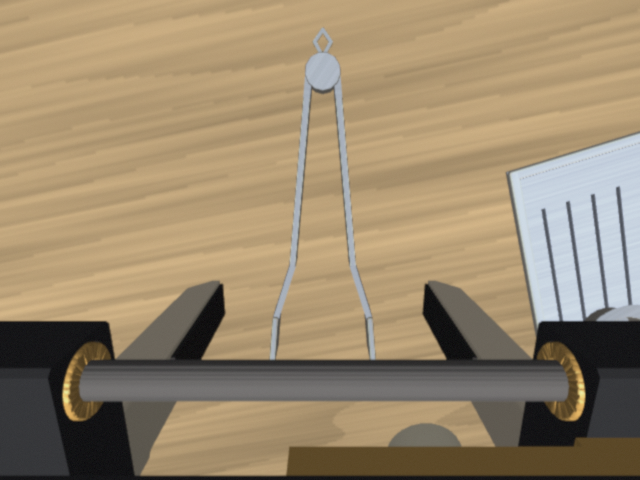

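View pics/top2.png

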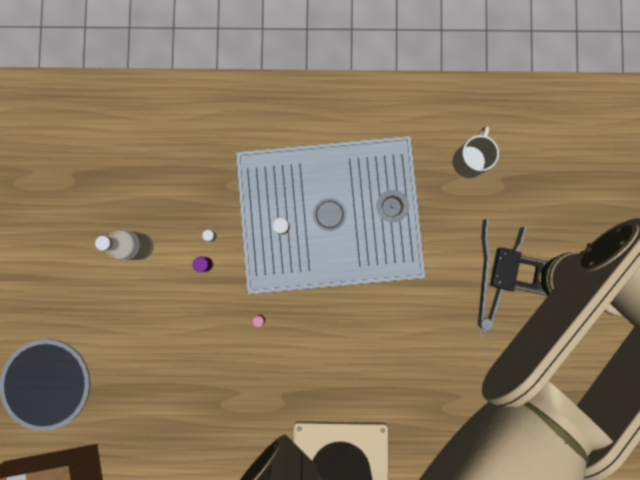

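The wrist view shows the tongs centred between the fingers, with the hinge at (323,71). I'll cross-check the hinge position with the wrist camera.

Run:
```python
from h import *
c=optics.camera("wrist")
for z in(.029,.032): print(ray(c,322.5,71,z))
l=ray(c,294,265,.029);r=ray(c,352,265,.029);print(l,r,np.linalg.norm(l-r))
h=ray(c,322.5,71,.032);m=(l+r)/2-h;print(np.degrees(np.arctan2(m[1],m[0])),np.linalg.norm(m[:2]))
y=np.radians(-11.4)
g=h+.115*np.array([np.cos(y),np.sin(y),0]);print(g)
g[2]=0.088;go(g,-11.4)
```

```text
[ 0.34449342 -0.33044279  0.029     ]
[ 0.34488481 -0.33051749  0.032     ]
[ 0.48467714 -0.38296011  0.029     ] [ 0.49419527 -0.33613484  0.029     ] 0.047782850933480565
-11.355547741364326 0.14743760218018634
[ 0.45761599 -0.35324808  0.032     ]
t 5.92 tcp [ 0.4573 -0.3523  0.2477] F [0.6 0.5 0.8] open 0.0930 shift(tool) mm [ -0.5  -0.8 159.7] q [-0.75  0.1   1.62  0.    1.42 -2.12]
yaw(-x) deg -11.40 z [ 0.  0. -1.]
turn(tool) deg [0. 0. 0.]
```

```bash
python3 -m handwheel '0 0 0.02 0 0 0 100; 0 0 0.03 0 0 0 100; 0 0 0.035 0 0 0 100; 0 0 0.03 0 0 0 100; 0 0 0.02 0 0 0 100'
python3 -m handwheel '0 0 0.015 0 0 0 100; 0 0 0.007 0 0 0 100; 0 0 0.002 0 0 0 100; 0 0 0 0 0 0 70; 0 0 0 0 0 0 60'
```

```text
clock: 6.33
eef_pos: [0.4561, -0.3512, 0.1094]
ee_rot: [-0.311, -3.123, -0.003]
wrist_force: [-0.5, 1.0, -0.7]
opening: 0.093
clock: 6.75
eef_pos: [0.4578, -0.3533, 0.0901]
ee_rot: [0.312, 3.124, -0.002]
wrist_force: [-0.0, 0.1, 0.5]
opening: 0.0841
```

```bash
python3 -c "
from h import *
go([0.4576,-.3532,.088],-11.4)"; python3 -m handwheel '0 0 0.000 0 0 0 50; 0 0 0 0 0 0 44; 0 0 0 0 0 0 44; 0 0 0 0 0 0 44; 0 0 0 0 0 0 44'
```

```text
t 6.75 tcp [ 0.4578 -0.3533  0.0901] F [-0.   0.1  0.5] open 0.0841 shift(tool) mm [0.2 0.1 2.1] q [-0.75  0.27  1.73 -0.    1.13 -2.12]
yaw(-x) deg -11.39 z [ 0.0015 -0.0014 -1.    ]
turn(tool) deg [-0.06  0.1   0.01]
clock: 7.17
eef_pos: [0.4571, -0.353, 0.0891]
ee_rot: [0.312, 3.126, -0.001]
wrist_force: [0.4, -0.9, -0.1]
opening: 0.0512
```

```bash
python3 -m handwheel '0 0 0.001 0 0 0 44; 0 0 0 0 0 0 44; 0 0 0 0 0 0 44; 0 0 0 0 0 0 44; 0 0 0 0 0 0 44'; python3 -m handwheel '0 0 -0.002 0 0 0 44; 0 0 -0.006 0 0 0 44; 0 0 -0.01 0 0 0 44; 0 0 -0.015 0 0 0 44; 0 0 -0.015 0 0 0 44'
python3 - <<'E'
from h import *
import cv2
go([0.456,-0.353,0.25],-11.4)
for n in("scene","wrist"):
    c=optics.camera(n);cv2.imwrite(f"pics/{n}3.png",c["img"][:,:,::-1])
E
```

```text
clock: 7.58
eef_pos: [0.4575, -0.3535, 0.089]
ee_rot: [0.312, 3.125, -0.002]
wrist_force: [-1.4, 0.4, 7.2]
opening: 0.0412
clock: 8.0
eef_pos: [0.4567, -0.3525, 0.1363]
ee_rot: [-0.312, -3.125, -0.001]
wrist_force: [0.8, -0.2, -1.2]
opening: 0.0411
t 8.00 tcp [ 0.4567 -0.3525  0.1363] F [ 0.8 -0.2 -1.2] open 0.0411 shift(tool) mm [   0.7   -0.6 -113.7] q [-0.75  0.21  1.71  0.    1.22 -2.12]
yaw(-x) deg -11.41 z [-9.e-04  8.e-04 -1.e+00]
turn(tool) deg [ 0.04 -0.06 -0.01]
```

View pics/scene3.png

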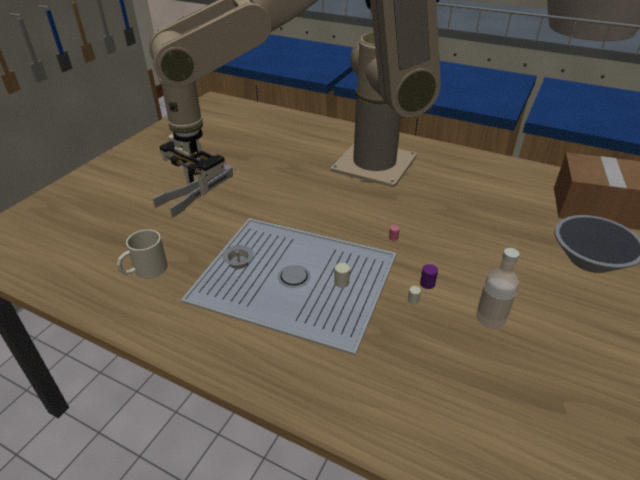

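View pics/wrist3.png

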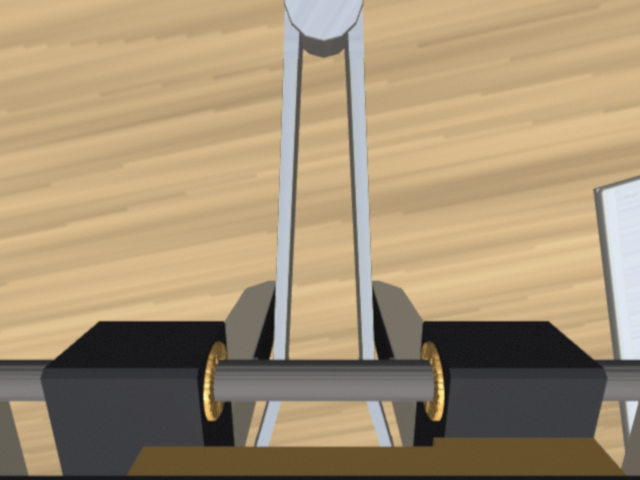

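The tongs are lifted and the stopper disc now looks flush at (294,275). Next I'll raise further and carry them across.

```bash
python3 -m handwheel '0 0 -0.02 0 0 0 44; 0 0 -0.025 0 0 0 44; 0 0 -0.025 0 0 0 44; 0 0 -0.02 0 0 0 44; 0 0 -0.01 0 0 0 44'
python3 -c "
from h import *
go([0.4585,.1326,.235],5.7)"
```

```text
clock: 8.52
eef_pos: [0.4577, -0.3535, 0.2385]
ee_rot: [0.312, 3.123, -0.003]
wrist_force: [1.0, -0.4, -1.9]
opening: 0.0413
t 8.52 tcp [ 0.4577 -0.3535  0.2385] F [ 1.  -0.4 -1.9] open 0.0413 shift(tool) mm [ 95.4 476.6   2.3] q [-0.75  0.11  1.63  0.    1.4  -2.12]
yaw(-x) deg -11.40 z [ 0.0026 -0.0024 -1.    ]
turn(tool) deg [ -0.13   0.16 -17.1 ]
```

```bash
for i in 1; do :; done
python3 -m handwheel '0.002 0.010 0 0 0 0 44; 0.004 0.020 0 0 0 0 44; 0.006 0.029 0 0 0 0 44; 0.006 0.030 0 0 0 0 44; 0.006 0.030 0 0 0 0 44'
python3 -m handwheel '0.006 0.030 0 0 0 0 44; 0.006 0.030 0 0 0 0 44; 0.006 0.030 0 0 0 0 44; 0.006 0.030 0 0 0 0 44; 0.006 0.030 0 0 0 0 44'
python3 -m handwheel '0.006 0.030 0 0 0 0 44; 0.006 0.030 0 0 0 0 44; 0.006 0.030 0 0 0 0 44; 0.006 0.030 0 0 0 0 44; 0.006 0.030 0 0 0 0 44'
python3 -m handwheel '0.006 0.030 0 0 0 0 44; 0.006 0.025 0 0 0 0 44; 0.004 0.014 0 0 0 0 44; 0.002 0.010 0 0 0 0 44; 0 0 0 0 0 0 44'
python3 -m handwheel '0 0 0 0 0 -2 44; 0 0 0 0 0 -4 44; 0 0 0 0 0 -5 44; 0 0 0 0 0 -4 44; 0 0 0 0 0 -2 44'
python3 - <<'E'
from h import *
import cv2
c={}
for n in("top","scene","wrist"):
    c=optics.camera(n);cv2.imwrite(f"pics/{n}4.png",c["img"][:,:,::-1])
go([0.4585,.1326,.235],5.7)
E
```

```text
clock: 8.93
eef_pos: [0.4559, -0.2293, 0.2332]
ee_rot: [-0.313, -3.123, -0.003]
wrist_force: [0.1, -0.5, -0.8]
opening: 0.041
clock: 9.35
eef_pos: [0.4558, -0.0762, 0.2334]
ee_rot: [-0.312, -3.123, -0.001]
wrist_force: [0.8, 0.2, -0.8]
opening: 0.0412
clock: 9.77
eef_pos: [0.4559, 0.0764, 0.2335]
ee_rot: [-0.312, -3.123, 0.0]
wrist_force: [0.7, -0.4, -1.3]
opening: 0.0413
clock: 10.18
eef_pos: [0.4543, 0.1571, 0.234]
ee_rot: [-0.308, -3.124, 0.0]
wrist_force: [-0.0, -1.2, -1.2]
opening: 0.0412
clock: 10.6
eef_pos: [0.4552, 0.1544, 0.2347]
ee_rot: [0.158, -3.136, 0.001]
wrist_force: [-0.2, -0.1, -1.7]
opening: 0.041
t 10.75 tcp [0.4553 0.1546 0.235 ] F [-0.3 -0.3 -1.3] open 0.0407 shift(tool) mm [ -1.1 -22.2  -0. ] q [ 0.22 -0.15  1.89 -0.    1.4  -1.45]
yaw(-x) deg 5.47 z [-1.e-03 -5.e-04 -1.e+00]
turn(tool) deg [-0.02 -0.06 -0.23]
```

View pics/top4.png

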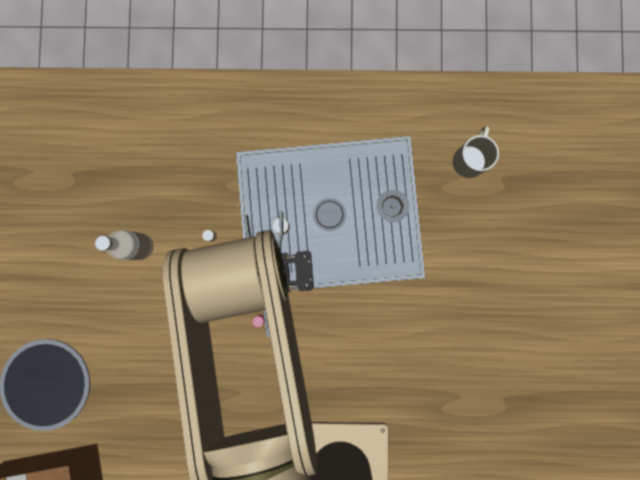

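View pics/scene4.png

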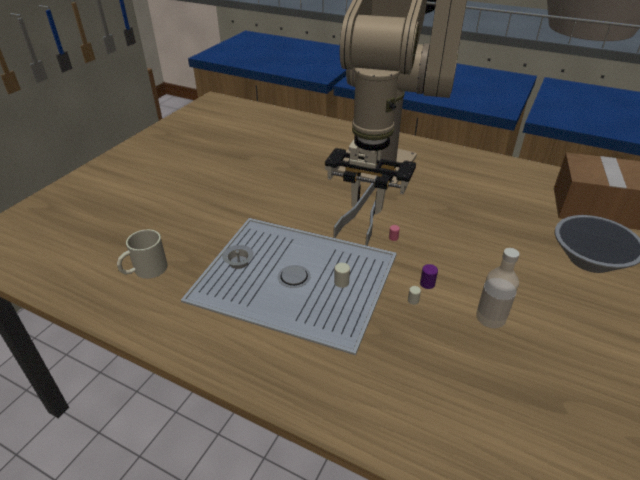

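View pics/wrist4.png

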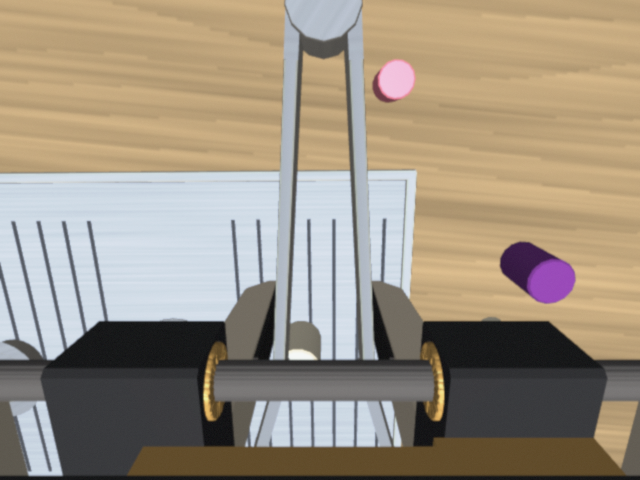

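The tongs are held stably (the hinge looks the same in the wrist view) and are off laterally by about 22 mm. I'll correct that and verify the tip position and pitch by projection.

```bash
python3 -m handwheel '0 -0.005 0 0 0 -0.25 44; -0.001 -0.01 0 0 0 0 44; 0 -0.007 0 0 0 0 44; 0 0 0.01 0 0 0 44; 0 0 0 0 0 0 44'
python3 - <<'E'
from h import *
import cv2
go([0.4585,.1326,.1005],5.7)
s=telemetry.observe();A=R.from_rotvec(s["ee_rot"]).as_matrix();p=np.array(s["eef_pos"])
X=-A[:,0];Y=A[:,1];g=p+A[:,2]*.0725
for n in("scene","top"):
    c=optics.camera(n);im=c["img"][:,:,::-1].copy()
    u0=[int(v) for v in proj(c,g)];k=5
    x0=max(0,u0[0]-80);y0=max(0,u0[1]-40)
    cr=cv2.resize(im[y0:y0+120,x0:x0+150],None,fx=k,fy=k,interpolation=cv2.INTER_CUBIC)
    # predicted: tips top corners end (127 ahead), hinge
    for a,b,z in((127,34.5,16),(127,-34.5,16),(127,34.5,-16),(127,-34.5,-16),(82,34.5,-16),(82,-34.5,-16),(-115,0,13)):
        q=g+X*a/1e3+Y*b/1e3+np.array([0,0,z/1e3]);u=proj(c,q)
        cv2.circle(cr,(int((u[0]-x0+.5)*k),int((u[1]-y0+.5)*k)),4,(0,0,255),1)
    cv2.imwrite(f"pics/{n}5.png",cr)
E
```

```text
clock: 11.17
eef_pos: [0.4582, 0.1328, 0.2238]
ee_rot: [0.157, -3.136, 0.0]
wrist_force: [0.1, 0.3, -1.8]
opening: 0.0411
t 11.17 tcp [0.4582 0.1328 0.2238] F [ 0.1  0.3 -1.8] open 0.0411 shift(tool) mm [ -0.5  -0.3 123.3] q [ 0.17 -0.15  1.92  0.    1.38 -1.5 ]
yaw(-x) deg 5.74 z [-1.9e-03 -3.0e-04 -1.0e+00]
turn(tool) deg [-0.01 -0.11  0.04]
```

View pics/scene5.png

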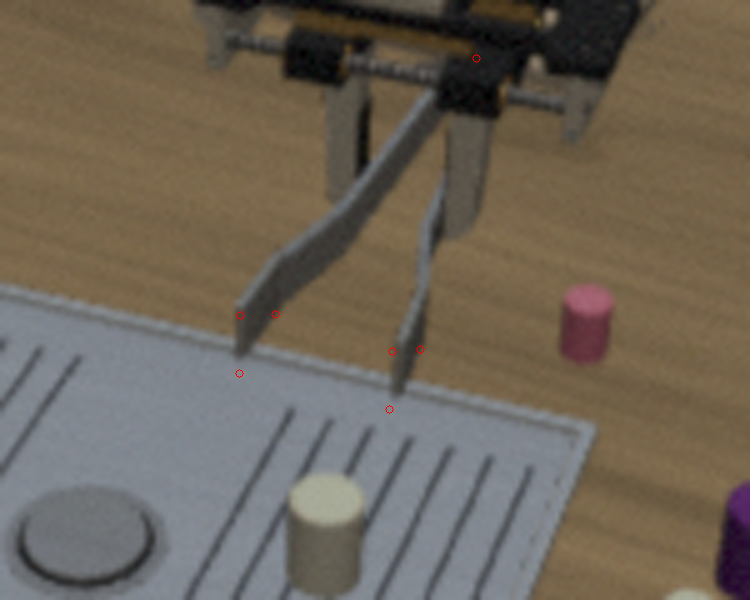

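View pics/top5.png

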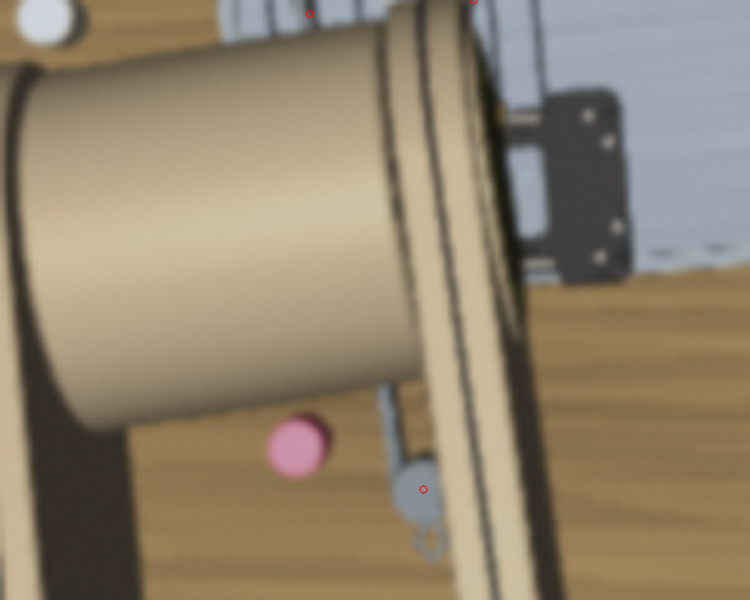

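The projected tips match within about 1 pixel, at scene crop (238,310) and (400,340), perhaps a few mm high. I'll descend to just above the block and check again.

```bash
python3 -m handwheel '0 0 0.010 0 0 0 44; 0 0 0.018 0 0 0 44; 0 0 0.018 0 0 0 44; 0 0 0.012 0 0 0 44; 0 0 0.004 0 0 0 44'
cat > v.py <<'E'
from h import *
import cv2,sys
go([0.4585,.1326,.0975],5.7)
s=telemetry.observe();A=R.from_rotvec(s["ee_rot"]).as_matrix();p=np.array(s["eef_pos"])
X=-A[:,0];Y=A[:,1];g=p+A[:,2]*.0725;b=(s["opening"]-.042)/.023*.0215*1e3+34.5
for n,x0,y0 in(("scene",280,190),("top",220,170)):
    c=optics.camera(n);im=c["img"][:,:,::-1];k=5
    cr=cv2.resize(im[y0:y0+120,x0:x0+150],None,fx=k,fy=k,interpolation=cv2.INTER_CUBIC)
    for q in [g+X*.127+Y*w*b/1e3+np.array([0,0,z]) for w in(1,-1) for z in(.016,-.016)]:
        u=proj(c,q);cv2.circle(cr,(int((u[0]-x0+.5)*k),int((u[1]-y0+.5)*k)),4,(0,0,255),1)
    cv2.imwrite(f"pics/{n}{sys.argv[1]}.png",cr)
E
python3 v.py 6
```

```text
clock: 11.68
eef_pos: [0.4572, 0.1337, 0.161]
ee_rot: [0.16, -3.134, 0.001]
wrist_force: [-0.7, -0.9, -1.3]
opening: 0.0412
t 11.68 tcp [0.4572 0.1337 0.161 ] F [-0.7 -0.9 -1.3] open 0.0412 shift(tool) mm [-1.4 -1.2 63.4] q [ 0.18 -0.09  1.97  0.    1.26 -1.5 ]
yaw(-x) deg 5.86 z [-3.8e-03 -6.0e-04 -1.0e+00]
turn(tool) deg [-0.01 -0.22  0.16]
```

View pics/scene6.png

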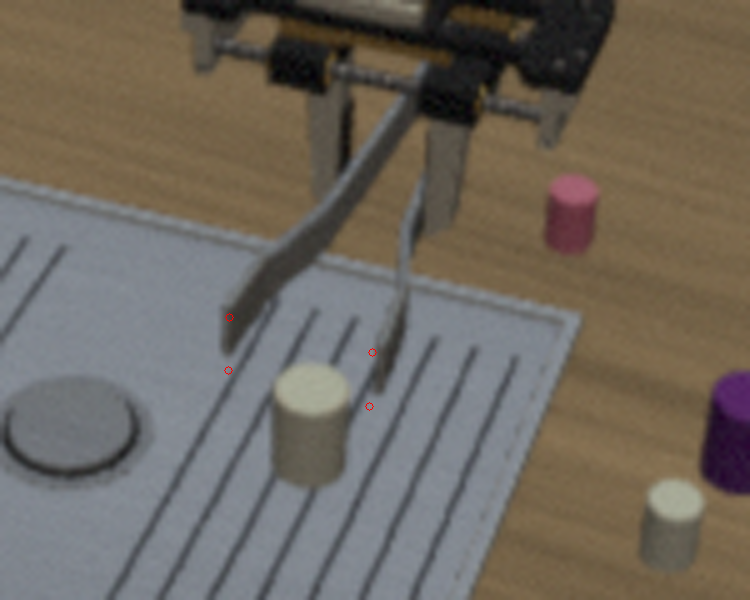

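View pics/top6.png

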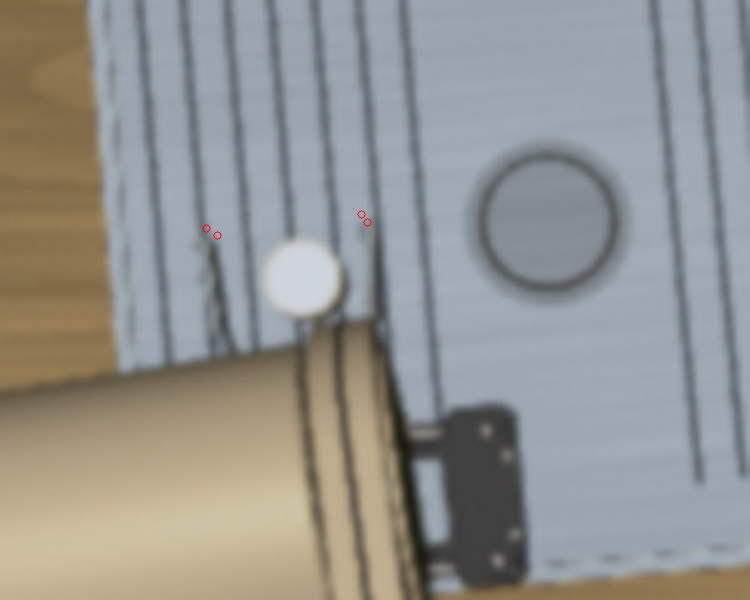

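The top view shows the block (302,278) midway between the tip plates (208 and 372) after perspective correction. I'll descend over it.

```bash
python3 -m handwheel '0 0 0.008 0 0 0 44; 0 0 0.012 0 0 0 44; 0 0 0.012 0 0 0 44; 0 0 0.012 0 0 0 44; 0 0 0.008 0 0 0 44'
python3 -m handwheel '0 0 0.006 0 0 0 44; 0 0 0.003 0 0 0 44; 0 0 0.001 0 0 0 44; 0 0 0 0 0 0 44; 0 0 0 0 0 0 44'
python3 v.py 7
```

```text
clock: 12.2
eef_pos: [0.458, 0.1336, 0.1098]
ee_rot: [0.16, -3.136, 0.0]
wrist_force: [0.0, 0.4, -1.7]
opening: 0.041
clock: 12.62
eef_pos: [0.4591, 0.1338, 0.1022]
ee_rot: [-0.16, 3.137, 0.0]
wrist_force: [-0.1, -0.1, -1.3]
opening: 0.0409
t 12.62 tcp [0.4591 0.1338 0.1022] F [-0.1 -0.1 -1.3] open 0.0409 shift(tool) mm [ 0.8 -1.1  4.7] q [ 0.18  0.    2.01 -0.    1.13 -1.5 ]
yaw(-x) deg 5.84 z [ 9.e-04  1.e-04 -1.e+00]
turn(tool) deg [0.   0.05 0.14]
```

View pics/scene7.png

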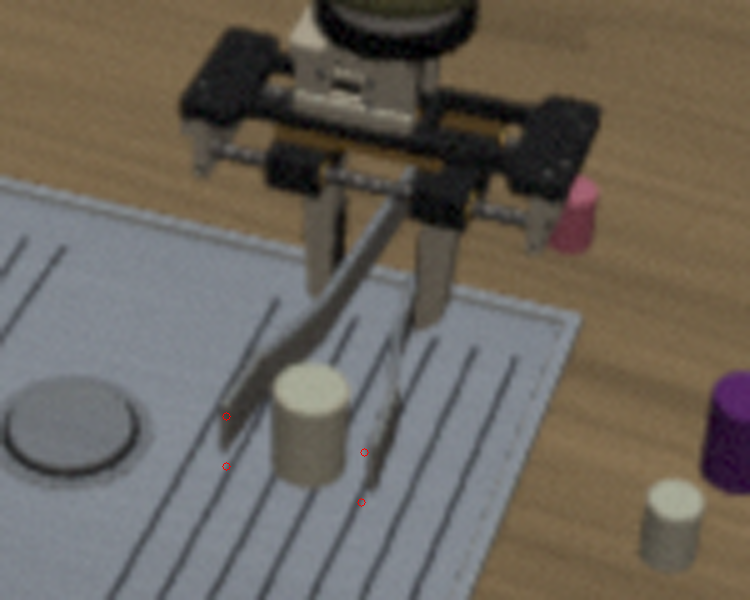

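View pics/top7.png

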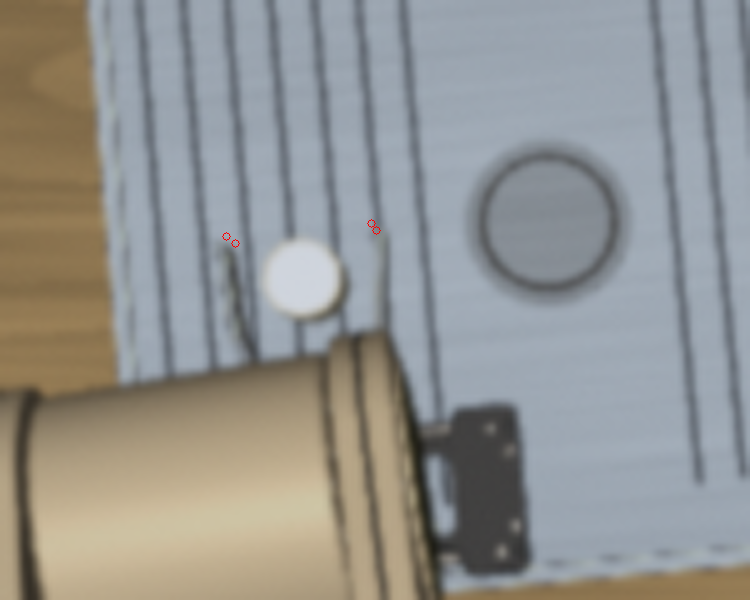

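The block stands between the plates in both views. I'll lower 4 mm, move 3 mm forward, and close.

```bash
python3 -m handwheel '-0.002 -0.001 0.002 0 0 0 44; -0.001 0 0.002 0 0 0 44; 0 0 0 0 0 0 42; 0 0 0 0 0 0 40; 0 0 0 0 0 0 38'
python3 -m handwheel '0 0 0 0 0 0 36; 0 0 0 0 0 0 34; 0 0 0 0 0 0 32; 0 0 0 0 0 0 30; 0 0 0 0 0 0 28'
python3 -m handwheel '0 0 0 0 0 0 20; 0 0 0 0 0 0 10; 0 0 0 0 0 0 0; 0 0 0 0 0 0 0; 0 0 0 0 0 0 0'
python3 v.py 8
```

```text
clock: 13.13
eef_pos: [0.4618, 0.133, 0.0977]
ee_rot: [0.16, -3.137, 0.0]
wrist_force: [-0.1, -0.7, -0.7]
opening: 0.036
clock: 13.55
eef_pos: [0.4618, 0.1331, 0.0978]
ee_rot: [-0.16, 3.137, 0.0]
wrist_force: [0.4, 0.3, -1.2]
opening: 0.0268
clock: 13.97
eef_pos: [0.4619, 0.133, 0.0978]
ee_rot: [-0.16, 3.137, -0.0]
wrist_force: [-0.2, -0.1, -1.2]
opening: 0.0244
t 13.97 tcp [0.4619 0.133  0.0978] F [-0.2 -0.1 -1.2] open 0.0244 shift(tool) mm [ 3.4 -0.1  0.3] q [ 0.17  0.02  2.   -0.    1.12 -1.5 ]
yaw(-x) deg 5.84 z [ 1.e-04 -0.e+00 -1.e+00]
turn(tool) deg [-0.    0.01  0.14]
```

View pics/scene8.png

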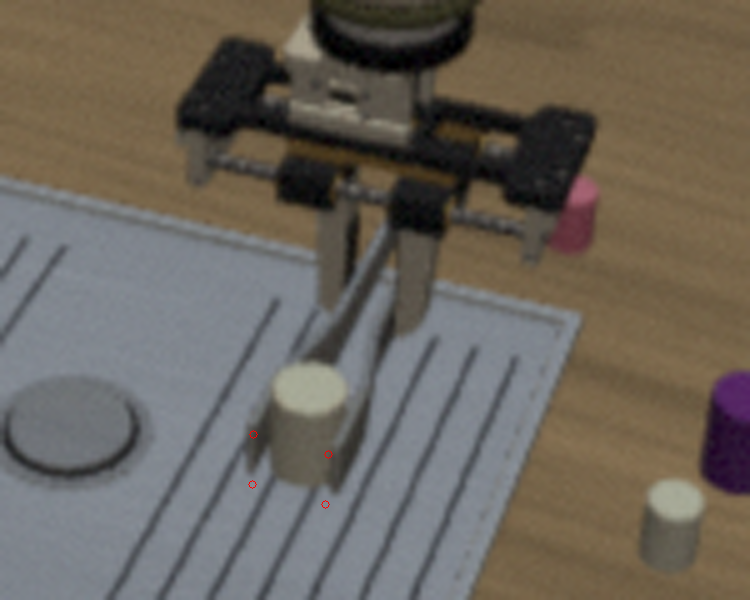

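View pics/top8.png

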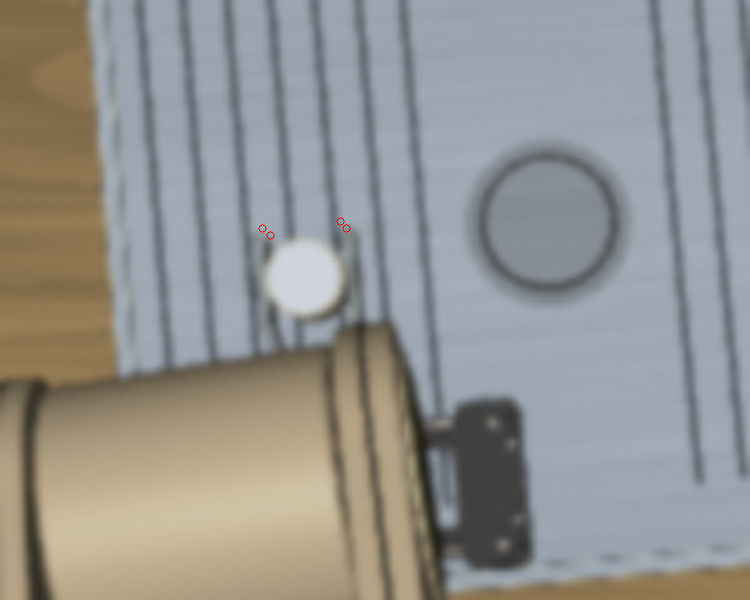

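The tongs are closed on the block, which moved by about 1 px. I'll hold one call and then lift gently.

```bash
python3 -m handwheel '0 0 0 0 0 0 0; 0 0 0 0 0 0 0; 0 0 0 0 0 0 0; 0 0 0 0 0 0 0; 0 0 0 0 0 0 0'
python3 -m handwheel '0 0 -0.001 0 0 0 0; 0 0 -0.003 0 0 0 0; 0 0 -0.005 0 0 0 0; 0 0 -0.006 0 0 0 0; 0 0 -0.006 0 0 0 0'
python3 v.py 9
```

```text
clock: 14.48
eef_pos: [0.4619, 0.133, 0.0978]
ee_rot: [-0.16, 3.137, 0.0]
wrist_force: [-0.1, -0.1, -0.5]
opening: 0.0244
clock: 14.9
eef_pos: [0.4618, 0.133, 0.1194]
ee_rot: [0.16, -3.137, 0.0]
wrist_force: [-1.4, 0.3, -1.6]
opening: 0.0243
t 14.90 tcp [0.4618 0.133  0.1194] F [-1.4  0.3 -1.6] open 0.0243 shift(tool) mm [ 3.3 -0.1 21.9] q [ 0.17 -0.02  1.99 -0.    1.17 -1.5 ]
yaw(-x) deg 5.84 z [-1.e-04 -0.e+00 -1.e+00]
turn(tool) deg [-0.   -0.    0.14]
```

View pics/scene9.png

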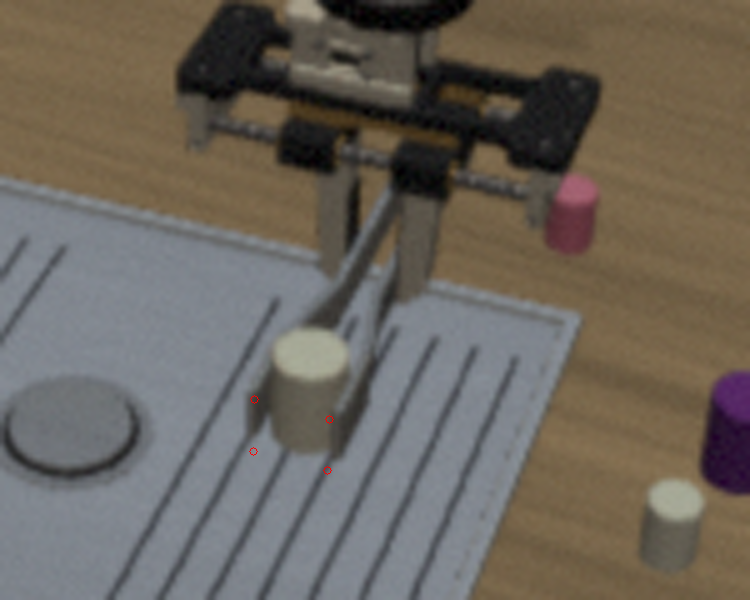

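The block rises with the tongs (its top went from row 388 to 355). I'll continue up about 12 cm.

```bash
python3 -m handwheel '0 0 -0.008 0 0 0 0; 0 0 -0.010 0 0 0 0; 0 0 -0.012 0 0 0 0; 0 0 -0.012 0 0 0 0; 0 0 -0.012 0 0 0 0'
python3 -m handwheel '0 0 -0.012 0 0 0 0; 0 0 -0.012 0 0 0 0; 0 0 -0.012 0 0 0 0; 0 0 -0.012 0 0 0 0; 0 0 -0.010 0 0 0 0'
python3 -m handwheel '0 0 -0.008 0 0 0 0; 0 0 -0.004 0 0 0 0; 0 0 -0.002 0 0 0 0; 0 0 0 0 0 0 0; 0 0 0 0 0 0 0'
python3 -m handwheel '0 0 0 0 0 0 0; 0 0 0 0 0 0 0; 0 0 0 0 0 0 0; 0 0 0 0 0 0 0; 0 0 0 0 0 0 0'
python3 - <<'E'
from h import *
import cv2
go([.4618,.133,.24])
for n in("scene","top"):
    c=optics.camera(n);cv2.imwrite(f"pics/{n}10.png",c["img"][:,:,::-1])
E
```

```text
clock: 15.42
eef_pos: [0.4621, 0.1331, 0.1745]
ee_rot: [-0.16, 3.137, 0.0]
wrist_force: [0.8, 0.7, -1.9]
opening: 0.0247
clock: 15.83
eef_pos: [0.462, 0.1331, 0.2324]
ee_rot: [-0.16, 3.137, 0.0]
wrist_force: [0.4, -0.3, -1.2]
opening: 0.0246
clock: 16.25
eef_pos: [0.4615, 0.133, 0.2441]
ee_rot: [0.16, -3.137, 0.0]
wrist_force: [0.3, 0.3, -0.8]
opening: 0.0244
clock: 16.67
eef_pos: [0.4617, 0.133, 0.2446]
ee_rot: [0.16, -3.137, 0.0]
wrist_force: [-0.2, -1.3, -2.2]
opening: 0.0247
t 16.67 tcp [0.4617 0.133  0.2446] F [-0.2 -1.3 -2.2] open 0.0247 shift(tool) mm [-0.  -0.   4.6] q [ 0.17 -0.16  1.89 -0.    1.42 -1.5 ]
yaw(-x) deg 5.84 z [-3.e-04 -1.e-04 -1.e+00]
```

View pics/scene10.png

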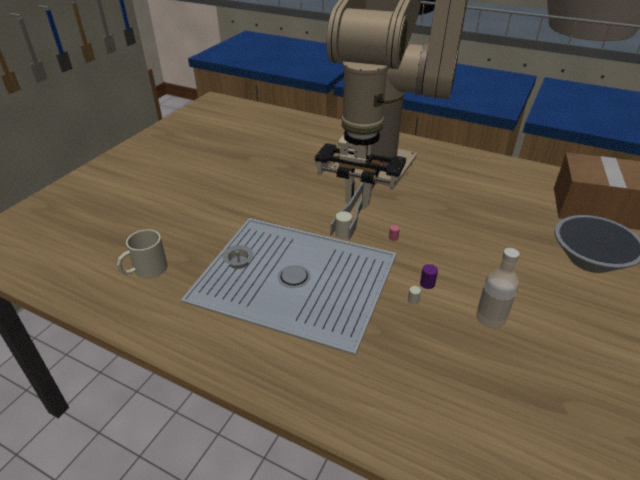

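View pics/top10.png

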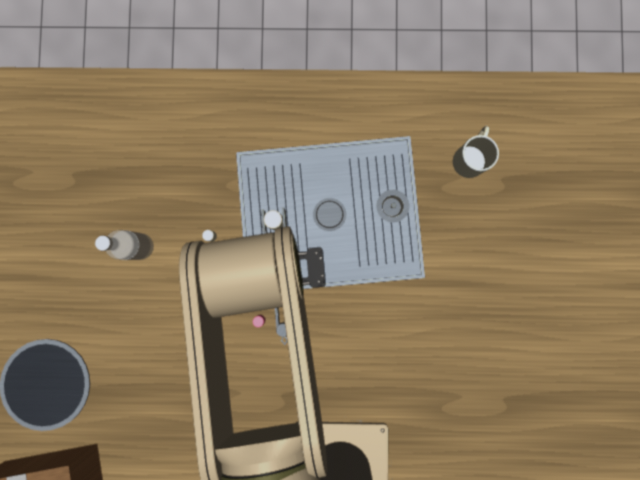

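The block is held in the tips at scene (344,227), and the bystanders are unmoved. A last numeric check covers block height, stopper height and drift.

Run:
```python
from h import *
import cv2
t=optics.camera("top");s=optics.camera("scene")
def P(c):
    K=np.array([[c["fx"],0,c["cx"]],[0,c["fy"],c["cy"]],[0,0,1]]);return K@np.linalg.inv(c["cam_to_world"])[:3]
def tri(a,b):
    X=cv2.triangulatePoints(P(t),P(s),np.array(a,float).reshape(2,1),np.array(b,float).reshape(2,1))[:,0];return X[:3]/X[3]
print("block top",tri((273,218.5),(344,217)))
for z in(.010,.022):
    print("stopper z",z,"top->scene expected px",proj(s,ray(t,329.2,213.7,z)))
a=cv2.imread("pics/scene10.png");b=s["img"][:,:,::-1];d=cv2.absdiff(a,b).max(2);print("moved px",(d>40).sum())
o=np.hstack([cv2.resize(cv2.imread(f"pics/scene{i}.png")[245:305,265:325],None,fx=6,fy=6,interpolation=cv2.INTER_CUBIC) for i in(0,10)]);cv2.imwrite("pics/stop.png",o)
```

```text
block top [0.56327443 0.14327731 0.19802647]
stopper z 0.01 top->scene expected px (np.float64(293.37235834476905), np.float64(274.8350586048241))
stopper z 0.022 top->scene expected px (np.float64(293.4575841323528), np.float64(270.81279535293083))
moved px 0
```

View pics/stop.png

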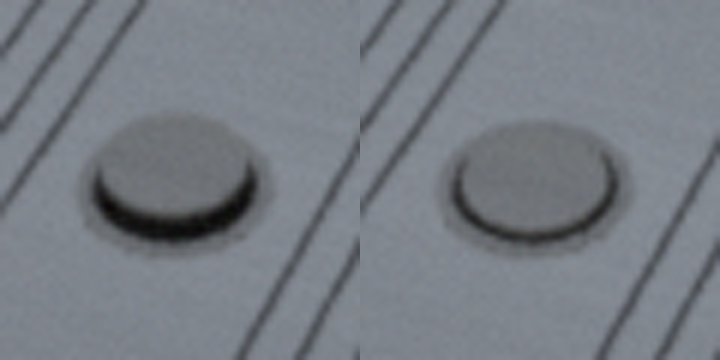

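The before/after crop shows the disc sunk, with its centre at scene row ≈275, as expected for home. The block top is at z≈0.198 and nothing is moving, so I'm handing in.

```bash
python3 -c "
from rig import robot
print(robot.job_done())"
```

```text
the job is handed in; nothing more can be done
None
```

I pressed the stopper home, took the tongs, closed them on the larger white block on the tray and lifted it. The job was handed in at about 17 s with the block held still in the air; the system reports no verdict.

**Last checks:**
- **Stopper:** while pressing, the force rose from 18 to 25 N with no further travel. In the last picture its disc sits at the row expected for fully home (275).
- **Block:** its top is at z ≈ 0.198 m, which puts its centre about 0.17 m above the counter.
- **Stillness:** two pictures in a row showed no moved pixels.
- **Bystanders:** strainer, soap bottle and mug look unmoved; I checked these by eye only.

**Disagreements:**
- The gripper opening read 24.5 mm with the tongs closed on the block, against the 29 mm given. It stayed steady through the lift.
- The tong tips looked about 3–5 mm higher than I had calculated.

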